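# Return the hand stamps to their ink pads

## Robot

A 6-joint arm with a two-finger parallel gripper is mounted at the origin on the work surface. World frame = base frame: x ahead of the robot, y to its left, z up, the work surface at z = 0. Lengths are in m, angles in rad, forces in N, time in s.
With the tool pointing down it reaches from about 0.25 to 0.725 m from the base axis. Payload 4 kg.
Tool frame: the origin (TCP) lies midway between the tips of the shut fingers; the grasp point (between the pads) lies 19 mm behind it; z points along the fingers, y is the line along which they close (so a half turn about z gives the same grasp; the last joint's range is limited). The gripper opens to 85 mm and grips with 20 to 120 N. Pads are 22 mm wide; open, the fingers measure 114 mm over their backs; the gripper's body (76 mm by 85 mm) begins 54 mm behind the grasp point. The pads swing forward as they close: fully open they stand 13 mm farther back than shut.
Start: joints at [1.153, 0.241, 0.005, 1.335, 0, 1.571], TCP at [0.203, 0.457, 0.199] pointing down, gripper open.
Joint ranges: [-2.72, 2.72], [-1.05, 1.87], [-1.09, 1.28], [-1.99, 2.15], [-1.42, 1.44], [-3.14, 3.14]. Speed limits (rad/s): [2.79, 2.79, 3.14, 3.14, 3.14, 3.14].

## Interface

Orientations are given as a unit quaternion [x, y, z, w].
In Python, from workcell import bot gives the robot as it stands.
- The arm moves only by the tool play_rows, never from a script. Its argument "moves" is a list of rows, each a list of 3 entries, a list of its own where there are three numbers: the opening, from -1 (shut) to 1 (fully open), then the shift along the tool's x, y, z in cm, then the turn, a rotation vector about the tool's x, y, z in rad. A call has 1 to 12 rows; each row shifts and turns the commanded pose from where the row before left it, along the tool's axes as they then stand; what a row does not reach is not made up. A row lasts 1/12 s, in which the tool goes at most 41.7 mm and 7.16 degrees, less where a joint would pass 70% of its speed; a pose out of reach is approached as far as the arm can. A call is refused whole if a number of a shift passes 4.17 or a number of a turn 0.125, either way. A call with a gripper value outside its range is refused whole. The fingers move at their own pace and stop on an object; the grip force is fixed at half the most. Time passes only in rows, so rows that do not move let the fingers close. It gives the time, the measured TCP pose, the force and the opening at its end, in the units of the state.
- bot.get_obs(): the state, without advancing time (a new reading comes with each control period).
- bot.camera(name): name is "side" or "top" or "wrist"; returns (picture, depth): 384x512x3 uint8, red, green, blue; 384x512 float32, m along the optical axis (not along the pixel's ray), 0 where there is no reading.
- bot.camera_info(name): a dict with "K" (3x3 intrinsics, pixels), "world_from_camera" (4x4, takes a point from camera to world coordinates); the wrist camera has in their place "T_tool_cam" (4x4, takes a point from camera to tool coordinates, whose origin is the TCP and whose axes are the flange's). Camera axes: x right, y up, looking along -z (the intrinsics and any distortion apply to the point x, -y, -z); pixel columns grow to the right and rows downward; lengths in m; the calibration is good to about 2 mm. The wrist camera is an equidistant fisheye: a pixel r from the principal point sees the ray r / f radians off the axis. A picture is of the moment at which its call begins: read the wrist's pose just before it. camera_info takes no time and is no camera call.
- bot.job_done(): hands the job in, once; it reports no verdict.
The state is a dict: "clock": time; "joint_pos": joint angles; "joint_vel": joint speeds; "tau": joint torques, N m; "eef_pos": TCP position; "tool_rot": TCP orientation; "ft_force": force on the tool from outside, world axes, zero at the start; "ft_torque": the same for the moment, N m; "grip_width": finger opening in m.
Only numpy, scipy, OpenCV 4.12 (cv2) and the standard library are available. Lean on these libraries where they do the work, as an engineer would, in place of code of your own. Each camera call takes 0.05 s, during which the arm holds its last target. There are 200 camera calls.

## Task

The entry desk is closing: stand each of the four wooden hand stamps upright on the ink pad that matches its foot in shape and size, centred on the felt so that the foot lies wholly on it. Turn the square and the oblong stamp so that their sides run parallel to the sides of their pads. Leave the stamps standing free and leave the tape roll and the clip tin where they are.

Things in the scene. Friction and masses are not known exactly. Their poses are not given: they have to be found in the camera images.
- stamp_small_round_mid (a point): Wooden hand stamp standing upright on the desk, loose, 80 mm tall, 50 to 90 g: round foot, 36 mm in diameter, 16 mm thick (pale wood with black rubber beneath), wider than a round knob handle, 27 mm in diameter, whose full width runs from 42 to 72 mm above the underside (dark wood). This point is on its axis, half-way up, 40 mm above its underside; z is up along the handle.
- stamp_large_round_mid (a point): Wooden hand stamp standing upright on the desk, loose, 80 mm tall, 50 to 90 g: round foot, 62 mm in diameter, 16 mm thick (pale wood with black rubber beneath), wider than a round knob handle, 27 mm in diameter, whose full width runs from 42 to 72 mm above the underside (dark wood). This point is on its axis, half-way up, 40 mm above its underside; z is up along the handle.
- stamp_square_mid (a point): Wooden hand stamp standing upright on the desk, loose, 80 mm tall, 50 to 90 g: square foot, 46 x 46 mm, sides along its x and y, 16 mm thick (pale wood with black rubber beneath), wider than a square block handle, 26 x 26 mm, sides along x and y, whose full width runs from 42 to 72 mm above the underside (dark wood). This point is on its axis, half-way up, 40 mm above its underside; z is up along the handle.
- stamp_oblong_mid (a point): Wooden hand stamp standing upright on the desk, loose, 80 mm tall, 50 to 90 g: oblong foot, 72 mm along its x, 28 mm along its y, 16 mm thick (pale wood with black rubber beneath), wider than a bar handle, 44 mm along x and 18 mm along y (pinch it across y), whose full width runs from 42 to 72 mm above the underside (dark wood). This point is on its axis, half-way up, 40 mm above its underside; z is up along the handle.
- pad_small_round_top (a point): Ink pad fixed to the desk: a flat low aluminium tin, 10 mm high in all, topped by flat black felt without a rim. The felt is a round disc, 56 mm in diameter, on a tin 66 mm in diameter. It is the home of the small round stamp. This point is the centre of the felt's upper face, 10 mm above the desk; z is up.
- pad_large_round_top (a point): Ink pad fixed to the desk: a flat low aluminium tin, 10 mm high in all, topped by flat black felt without a rim. The felt is a round disc, 82 mm in diameter, on a tin 92 mm in diameter. It is the home of the large round stamp. This point is the centre of the felt's upper face, 10 mm above the desk; z is up.
- pad_square_top (a point): Ink pad fixed to the desk: a flat low aluminium tin, 10 mm high in all, topped by flat black felt without a rim. The felt is a square, 66 x 66 mm, on a tin 76 x 76 mm, sides along its x and y. It is the home of the square stamp. This point is the centre of the felt's upper face, 10 mm above the desk; z is up.
- pad_oblong_top (a point): Ink pad fixed to the desk: a flat low aluminium tin, 10 mm high in all, topped by flat black felt without a rim. The felt is an oblong, 92 mm along its x and 48 mm along its y, on a tin 102 x 58 mm. It is the home of the oblong stamp. This point is the centre of the felt's upper face, 10 mm above the desk; z is up.
- tape_roll: Bystander: a small clear roll of tape lying flat and loose among the things, 52 mm in outer and 32 mm in inner diameter, 18 mm high. Its origin is the centre of its underside.
- clip_tin: Bystander: a low round steel tin of clips standing loose among the things, 42 mm in diameter, 20 mm high. Its origin is the centre of its underside.
There are look-alikes about, which are no part of the job. Leave any green look-alike of the part that bears stamp_small_round_mid alone. Leave any red look-alike of the part that bears stamp_oblong_mid alone.

How it is judged:
By the outcome, as a careful person would: the job done as asked, in the order asked, and still so for the second after the job is handed in, with the robot touching nothing.
It also fails if it takes over 112 s, if anything falls off the work surface, if the arm or the gripper's body presses on something with over 40 N, if the wrist force passes 120 N, or if a joint passes its speed limit or range.

## Working session

There is one attempt and no reset: what is moved stays moved. The work goes in short steps, Python scripts to look and compute and a tool call to move; the robot and the scene stay as the last step left them, time stands still between calls to the robot, and variables do not carry over. Pictures are saved under pics/ and viewed, on a budget of 14 in all, crops included, one or two more only if the job needs it, and the job is handed in when it is done.

Besides the shell and the picture viewer there is one more tool, called as a command line: name --argument value ..., lists and objects as JSON in quotes. play_rows: Moves the arm, as the interface text tells. Its arguments: {"type":"object","properties":{"moves":{"type":"array"}},"required":["moves"]}

```bash
mkdir -p pics; cat > h.py <<'E'
import numpy as np, cv2
from workcell import bot
def snap(name,n):
    p,d=bot.camera(name); cv2.imwrite(f'pics/{n}.png',p[:,:,::-1]); np.save(f'pics/{n}.npy',d); return p,d
def plane(name,uv,z):
    i=bot.camera_info(name);K=np.array(i['K']);T=np.array(i['world_from_camera'])
    uv=np.atleast_2d(uv).astype(float)
    r=np.c_[(uv[:,0]-K[0,2])/K[0,0],-(uv[:,1]-K[1,2])/K[1,1],-np.ones(len(uv))]@T[:3,:3].T
    o=T[:3,3]; return o+r*((z-o[2])/r[:,2])[:,None]
E
python3 - <<'E'
from h import *
o=bot.get_obs();print(o)
for n in('top','side'):
    print(n,{k:np.round(v,3).tolist() if k!='x' else 0 for k,v in bot.camera_info(n).items() if not isinstance(v,str)})
    snap(n,n+'0')
print(bot.camera_info('wrist'))
E
```

```text
{'clock': 0.0, 'joint_pos': array([1.15297712e+00, 2.41414946e-01, 3.71770294e-03, 1.33518355e+00,
       5.87369620e-06, 1.57076483e+00]), 'joint_vel': array([-0.00121348,  0.00150645,  0.00197881, -0.00177152, -0.00079638,
       -0.00059307]), 'tau': array([-1.23073340e-03, -3.72309709e+01,  2.52411443e+01,  1.68768014e-02,
       -2.06134109e-05,  4.47144529e-06]), 'eef_pos': array([0.20259934, 0.45635143, 0.19760955]), 'tool_rot': array([ 2.07377818e-01,  9.78260372e-01, -1.01896030e-03, -2.19041306e-04]), 'ft_force': array([ 0.09163945, -0.03160693,  0.21873449]), 'ft_torque': array([-0.00167096,  0.03028496,  0.07132826]), 'grip_width': 0.08558087495352759}
top {'K': [[361.937, 0.0, 259.761], [0.0, 361.937, 189.799], [0.0, 0.0, 1.0]], 'world_from_camera': [[0.016, 0.981, -0.192, 0.309], [-1.0, 0.012, -0.02, -0.013], [-0.017, 0.193, 0.981, 0.955], [0.0, 0.0, 0.0, 1.0]]}
side {'K': [[373.027, 0.0, 246.788], [0.0, 373.027, 192.172], [0.0, 0.0, 1.0]], 'world_from_camera': [[0.952, 0.23, -0.203, 0.335], [-0.306, 0.685, -0.661, -0.519], [-0.013, 0.691, 0.723, 0.607], [0.0, 0.0, 0.0, 1.0]]}
{'K': array([[297.31863964,   0.        , 254.99524047],
       [  0.        , 297.31863964, 187.10542368],
       [  0.        ,   0.        ,   1.        ]]), 'T_tool_cam': array([[ 5.17992210e-04,  9.64910990e-01,  2.62576680e-01,
         6.63479255e-02],
       [ 9.99999864e-01, -5.17196981e-04, -7.21430729e-05,
         7.08375522e-05],
       [ 6.61922225e-05,  2.62576682e-01, -9.64911126e-01,
        -1.75532683e-01],
       [ 0.00000000e+00,  0.00000000e+00,  0.00000000e+00,
         1.00000000e+00]])}
```

View pics/top0.png

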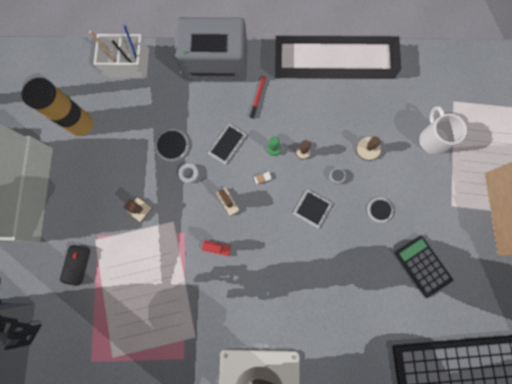

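View pics/side0.png

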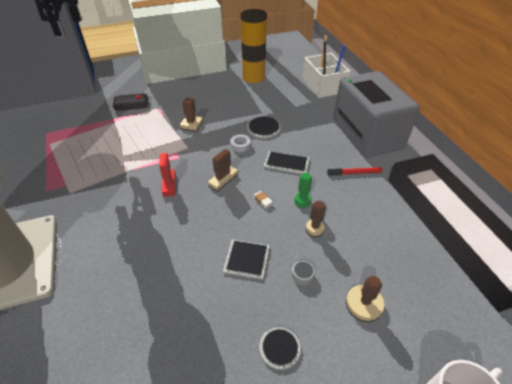

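The two views agree on what is where (top-view pixels):
- **Stamps:** small round (304,150), large round (370,147), square (137,209), oblong (228,201).
- **Look-alikes to leave alone:** green (274,146), red (216,248). The white and orange eraser at (262,178) also isn't part of the job.
- **Pads:** large round (172,145), oblong (228,144), square (312,208), small round (380,210).
- **Bystanders:** tape (188,173), tin (338,176).

Next I'll measure them and make one close crop.

```bash
cat > m.py <<'E'
from h import *
def blob(mask,seed,rad):
    m=np.zeros_like(mask,np.uint8);cv2.circle(m,seed,rad,1,-1);m&=mask.astype(np.uint8)
    c,_=cv2.findContours(m,cv2.RETR_EXTERNAL,cv2.CHAIN_APPROX_NONE)
    return max(c,key=cv2.contourArea)[:,0,:]
def rep(cam,n,uv,z):
    P=plane(cam,uv,z)[:,:2]*1000
    (c,s,a)=cv2.minAreaRect(P.astype(np.float32)); print(cam,n,'ctr',np.round(c,1),'size',np.round(s,1),'ang',round(a,1))
S={'top':dict(pads=dict(LR=(172,145,20),OB=(228,144,26),SQ=(312,208,24),SR=(380,210,17)),
   st=dict(SR=(304,150,14),LR=(370,147,18),SQ=(137,209,20),OB=(228,201,20)),oth=dict(tape=(188,173,14),tin=(338,176,14),green=(274,146,16),red=(216,248,20))),
 'side':dict(pads=dict(LR=(264,127,22),OB=(287,161,28),SQ=(247,259,30),SR=(280,348,25)),
   st=dict(SR=(316,218,24),LR=(367,298,30),SQ=(191,115,24),OB=(224,170,28)),oth=dict(tape=(240,144,14),tin=(303,272,16),green=(304,190,24),red=(168,175,26)))}
if __name__=='__main__':
  for cam in S:
    im=cv2.imread(f'pics/{cam}0.png');h=cv2.cvtColor(im,cv2.COLOR_BGR2HSV).astype(int);H,s,v=h[...,0],h[...,1],h[...,2]
    for n,(x,y,r) in S[cam]['pads'].items(): rep(cam,'felt '+n,blob(v<45,(x,y),r),.010)
    for n,(x,y,r) in S[cam]['st'].items():
        rep(cam,'foot '+n,blob((H>8)&(H<30)&(s>40)&(v>115),(x,y),r),.016)
        rep(cam,'knob(z76) '+n,blob((v<100)&((H<20)|(H>165))&(s>60),(x,y),r),.07)
  ps=[cv2.resize(im,None,fx=1,fy=1) for im in []]
  im=cv2.imread('pics/top0.png')[120:260,110:410]; cv2.imwrite('pics/crop0.png',cv2.resize(im,None,fx=2.6,fy=2.6,interpolation=cv2.INTER_CUBIC))
  for cam in S:
    for n,(x,y,r) in S[cam]['oth'].items(): print(cam,n,np.round(plane(cam,(x,y),.02)[0]*1000))
E
python3 m.py
```

```text
top felt LR ctr [619.5 257.9] size [59.6 69. ] ang 89.4Traceback (most recent call last):
  File "m.py", line 16, in <module>
    for n,(x,y,r) in S[cam]['pads'].items(): rep(cam,'felt '+n,blob(v<45,(x,y),r),.010)
                                                               ~~~~^^^^^^^^^^^^^^
  File "m.py", line 5, in blob
    return max(c,key=cv2.contourArea)[:,0,:]
           ~~~^^^^^^^^^^^^^^^^^^^^^^^
ValueError: max() iterable argument is empty
```

```bash
python3 - <<'E'
s=open('m.py').read()
s=s.replace("blob(v<45,(x,y),r)","blob(v<np.median(v[y-4:y+5,x-4:x+5])*.5+.5*np.percentile(v[y-r:y+r,x-r:x+r],90),(x,y),r)")
s=s.replace("    return max","    if not c: return np.array([seed,(seed[0]+1,seed[1])])\n    return max")
open('m.py','w').write(s)
E
python3 m.py
```

```text
top felt LR ctr [620.2 252.3] size [79.8 77.4] ang 46.3
top felt OB ctr [623.8  98.8] size [45.6 88.2] ang 56.9
top felt SQ ctr [ 448.1 -133.1] size [63.2 62.5] ang 60.6
top felt SR ctr [ 446.  -310.6] size [49.5 50.7] ang 87.5
top foot SR ctr [ 592.9 -105.8] size [32.3 21.2] ang 71.3
top knob(z76) SR ctr [ 595.7 -107.5] size [12.7 29.8] ang 46.3
top foot LR ctr [ 608.5 -282.6] size [56.7 58.3] ang 45.2
top knob(z76) LR ctr [ 604.7 -281.2] size [13.1 34.3] ang 31.9
top foot SQ ctr [438.  323.4] size [49.3 47. ] ang 58.0
top knob(z76) SQ ctr [434.1 319.7] size [41.1 24.2] ang 53.5
top foot OB ctr [460.9  90. ] size [70.8 27.1] ang 32.5
top knob(z76) OB ctr [446.5  80.1] size [7.1 8.7] ang 46.1
side felt LR ctr [621.7 250.9] size [80.5 78.2] ang 71.2
side felt OB ctr [625.7  96.5] size [50.2 88.4] ang 57.5
side felt SQ ctr [ 450.3 -134.7] size [66.7 64.4] ang 60.9
side felt SR ctr [ 448.8 -311.6] size [53.4 54. ] ang 71.8
side foot SR ctr [ 598.9 -114.6] size [36.8 35.9] ang 45.1
side knob(z76) SR ctr [ 592.7 -126.9] size [57.6 22.9] ang 60.6
side foot LR ctr [ 611.1 -288.8] size [62.7 62.3] ang 35.7
side knob(z76) LR ctr [ 603.1 -296. ] size [46.7 23.6] ang 40.9
side foot SQ ctr [437.7 319.8] size [61.9 51.3] ang 56.8
side knob(z76) SQ ctr [435.5 295.3] size [109.8  27.8] ang 82.3
side foot OB ctr [463.9  86.4] size [79.4 33.4] ang 31.0
side knob(z76) OB ctr [457.7  66.8] size [85.4 34.9] ang 74.0
top tape [536. 198.  20.]
top tin [ 532. -200.   20.]
top green [613. -30.  20.]
top red [339. 116.  20.]
side tape [535. 181.  20.]
side tin [ 535. -204.   20.]
side green [620. -15.  20.]
side red [346. 127.  20.]
```

View pics/crop0.png

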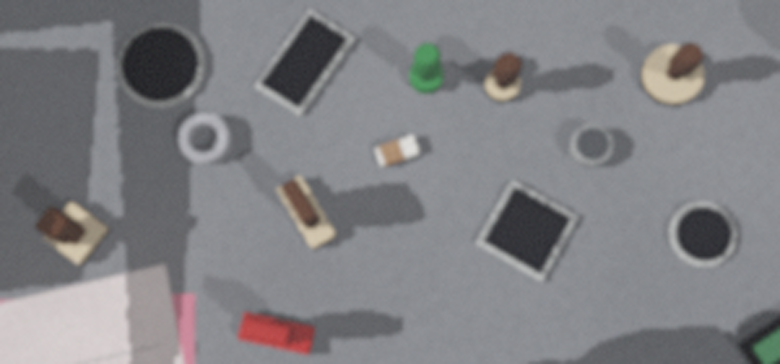

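The crop confirms the choice: brown-handled stamps at crop (68,228), (305,210), (503,75) and (675,72), with the green and red look-alikes clearly different. First stop is above the square stamp.

play_rows --moves '[[1,[-3.37,-0.35,0],[0,0,0]],[1,[-3.37,-0.35,0],[0,0,0]],[1,[-3.37,-0.35,0],[0,0,0]],[1,[-3.37,-0.35,0],[0,0,0]],[1,[-3.37,-0.35,0],[0,0,0]],[1,[-3.37,-0.35,0],[0,0,0]],[1,[-3.37,-0.35,0],[0,0,0]],[1,[-3.37,-0.35,0],[0,0,0]],[1,[0,0,0],[0,0,0.078]],[1,[0,0,0],[0,0,0.078]],[1,[0,0,0],[0,0,0]],[1,[0,0,0],[0,0,0]]]'

```text
clock: 1.1
eef_pos: [0.4378, 0.3217, 0.1979]
tool_rot: [0.282, 0.959, -0.0, -0.0]
ft_force: [-0.3, -0.5, -0.2]
grip_width: 0.0856
```

```bash
cat >> h.py <<'E'
from scipy.spatial.transform import Rotation as Ro
def pose():
    o=bot.get_obs(); return np.array(o['eef_pos']),Ro.from_quat(o['tool_rot']).as_matrix(),o
def wplane(pR,uv,z):
    p,R=pR[:2]; i=bot.camera_info('wrist');K=i['K'];T=np.array(i['T_tool_cam'])
    uv=np.atleast_2d(uv).astype(float)
    d=(uv-[K[0,2],K[1,2]])/K[0,0]; r=np.linalg.norm(d,axis=1)+1e-9
    c=np.c_[np.sin(r)*d[:,0]/r,-np.sin(r)*d[:,1]/r,-np.cos(r)]@T[:3,:3].T@R.T
    o=p+R@T[:3,3]; return o+c*((z-o[2])/c[:,2])[:,None]
def wpix(pR,P):
    p,R=pR[:2]; i=bot.camera_info('wrist');K=i['K'];T=np.linalg.inv(np.array(i['T_tool_cam']))
    c=T[:3,:3]@(R.T@(np.asarray(P)-p))+T[:3,3]; q=np.array([c[0],-c[1]]);n=np.linalg.norm(q)
    return q/n*np.arctan2(n,-c[2])*K[0,0]+[K[0,2],K[1,2]]
def go(x,y,z,psi=None):
    "mm, deg: shift in the current tool axes (cm) and turn about tool z (rad)"
    p,R,o=pose(); cur=np.degrees(np.arctan2(R[1,1],R[0,1]))
    s=R.T@(np.array([x,y,z])/1000-p)*100
    t=0 if psi is None else -np.radians((psi-cur+180)%360-180)
    print('t',round(float(o['clock']),2),'p',np.round(p*1000,1),'psi',round(cur,1),'tilt',np.round(R[:2,2],3),'j6',round(o['joint_pos'][5],2),'w',round(o['grip_width']*1000,1),'F',np.round(o['ft_force'],1),'-> shift',np.round(s,2),'turn',round(t,3))
E
python3 - <<'E'
from h import *
P=pose(); snap('wrist','w1'); go(438,322,38,57)
for n,q in dict(foot=(.438,.322,.016),top=(.438,.322,.08),padLR=(.621,.252,.01),OB=(.462,.088,.016),padOB=(.625,.098,.01)).items(): print(n,wpix(P,q).round())
E
```

```text
t 1.15 p [437.6 321.9 198.1] psi 57.2 tilt [-0.001 -0.   ] j6 1.21 w 85.6 F [-0.1 -0.   0.4] -> shift [-0.04  0.04 16.01] turn 0.004
foot [255. 163.]
top [255. 174.]
padLR [283. 292.]
OB [130. 263.]
padOB [202. 332.]
```

View pics/w1.png

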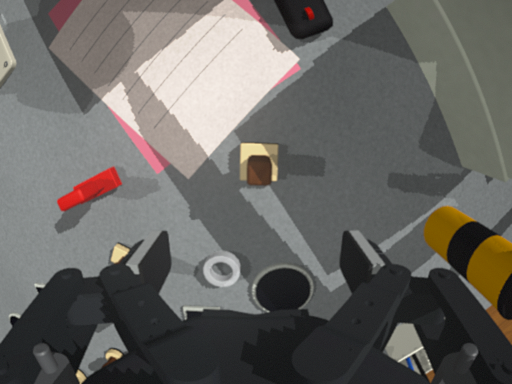

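The wrist view shows the square stamp at (259,162), nearly aligned with the fingers. The fingers' clear path holds nothing else.

```bash
cat >> h.py <<'E'
def wmeas(P,im,xyz,kind,r=40):
    "kind foot/felt/knob; xyz guess in m; reports min-area rect on the plane z, mm"
    x,y=wpix(P,xyz).round().astype(int); h=cv2.cvtColor(im,cv2.COLOR_RGB2HSV).astype(int);H,s,v=h[...,0],h[...,1],h[...,2]
    wood=(H>8)&(H<30)&(s>40)&(v>100); dark=((H<14)|(H>165))&(s>50)&(v<110)
    m=dict(foot=wood,knob=dark,felt=v<60)[kind]
    c=np.zeros_like(m,np.uint8); cv2.circle(c,(int(x),int(y)),r,1,-1); m=cv2.morphologyEx(c&m.astype(np.uint8),cv2.MORPH_OPEN,np.ones((3,3)))
    k,_=cv2.findContours(m,cv2.RETR_EXTERNAL,cv2.CHAIN_APPROX_NONE)
    k=max(k,key=cv2.contourArea)[:,0]; W=(wplane(P,k,xyz[2])[:,:2]*1000).astype(np.float32)
    a,b,c=cv2.minAreaRect(W); (e,f)=cv2.minEnclosingCircle(W)
    print(kind,'px',k.min(0),k.max(0),'rect',np.round(a,1),np.round(b,1),round(c,1),'circ',np.round(e,1),round(2*f,1))
E
python3 - <<'E'
from h import *
im=cv2.imread('pics/w1.png')[:,:,::-1].copy(); P=pose()
wmeas(P,im,(.438,.322,.016),'foot'); wmeas(P,im,(.438,.322,.08),'knob')
wmeas(P,im,(.621,.252,.01),'felt',45)
E
```

```text
foot px [240 142] [278 181] rect [439.  326.4] [46.1 48.2] 56.4 circ [439.4 325.7] 63.8
knob px [248 156] [270 184] rect [436.2 327.7] [22.5 28.9] 57.3 circ [437.1 327. ] 33.5
felt px [244 268] [318 336] rect [643.2 231.2] [109.5 135.2] 74.8 circ [646.6 243.3] 135.9
```

play_rows --moves '[[1,[0.22,0.34,3],[0,0,0]],[1,[0,0,4],[0,0,0]],[1,[0,0,4],[0,0,0]],[1,[0,0,3],[0,0,0]],[1,[0,0,1.5],[0,0,0]],[1,[0,0,0.5],[0,0,0]],[-1,[0,0,0],[0,0,0]],[-1,[0,0,0],[0,0,0]],[-1,[0,0,0],[0,0,0]],[-1,[0,0,0],[0,0,0]],[-1,[0,0,0],[0,0,0]],[-1,[0,0,0],[0,0,0]]]'

```text
clock: 2.15
eef_pos: [0.439, 0.3268, 0.0404]
tool_rot: [0.283, 0.959, 0.001, 0.001]
ft_force: [-0.1, -0.7, 5.8]
grip_width: 0.0234
```

```bash
python3 -c "
from h import *
go(449.2,-133.9,150,60.7)"
```

```text
t 2.15 p [439.  326.8  40.4] psi 57.1 tilt [0.003 0.002] j6 1.21 w 23.4 F [-0.1 -0.7  5.8] -> shift [-25.88 -38.1  -11.05] turn -0.062
```

play_rows --moves '[[-1,[0,0,-2],[0,0,0]],[-1,[0,0,-3],[0,0,0]],[-1,[0,0,-3],[0,0,0]],[-1,[0,0,-3],[0,0,0]],[-1,[-2.16,-3.18,0],[0,0,0]],[-1,[-2.16,-3.18,0],[0,0,0]],[-1,[-2.16,-3.18,0],[0,0,0]],[-1,[-2.16,-3.18,0],[0,0,0]],[-1,[-2.16,-3.18,0],[0,0,0]],[-1,[-2.16,-3.18,0],[0,0,0]],[-1,[-2.16,-3.18,0],[0,0,0]],[-1,[-2.16,-3.18,0],[0,0,0]]]'

```text
clock: 3.15
eef_pos: [0.4447, 0.0168, 0.1491]
tool_rot: [0.283, 0.959, 0.0, 0.001]
ft_force: [1.2, 1.1, -0.9]
grip_width: 0.0241
```

play_rows --moves '[[-1,[-2.16,-3.17,0],[0,0,0]],[-1,[-2.16,-3.17,0],[0,0,0]],[-1,[-2.16,-3.17,0],[0,0,0]],[-1,[-2.1,-3.1,0],[0,0,-0.062]],[-1,[0,0,0],[0,0,0]],[-1,[0,0,0],[0,0,0]]]'

```text
clock: 3.65
eef_pos: [0.4484, -0.1358, 0.1487]
tool_rot: [0.256, 0.967, 0.0, 0.0]
ft_force: [0.2, 0.5, 0.1]
grip_width: 0.0238
```

```bash
python3 - <<'E'
from h import *
P=pose(); im,_=snap('wrist','w2'); go(449.2,-133.9,50,60.7)
p=P[0]
for k,z in(('foot',p[2]-.038+.016),): wmeas(P,im,(p[0],p[1],z),k,60)
print(wpix(P,(.449,-.134,.01)),wpix(P,(p[0],p[1],p[2]-.03)))
E
```

```text
t 3.7 p [ 448.3 -134.4  148.6] psi 60.5 tilt [0.    0.001] j6 0.22 w 23.8 F [ 0.1 -0.7 -0.8] -> shift [-0.06  0.08  9.86] turn -0.003
foot px [221 170] [287 221] rect [ 442.8 -133.3] [46.1 37.2] 60.4 circ [ 443.  -133.5] 56.6
[256.60010196 169.61267085] [254.85685409 200.93880143]
```

View pics/w2.png

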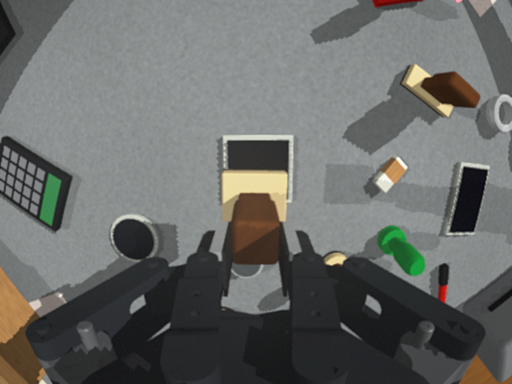

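The pad is at (257,~170) and the foot at (254,195), parallel to each other. I'll check the lateral difference numerically.

```bash
python3 - <<'E'
from h import *
im=cv2.imread('pics/w2.png'); P=pose(); p,R,_=P
loc=lambda uv,z:np.round((wplane(P,uv,z)-p)@R*1000,1)
g=im.max(2).astype(int)
for r in(145,150,155,160,165): 
    row=g[r]; d=np.where(row[200:315]<70)[0]+200
    print(r,d.min(),d.max(),loc([(d.min()-.5,r),(d.max()+.5,r)],.01)[:,:2].tolist())
for c in(240,257,275):
    d=np.where(g[120:172,c]<70)[0]+120; print(c,d.min(),loc((c,d.min()-.5),.01))
fz=p[2]-.036+.016
for r in(180,190): 
    b=im[r].astype(int); d=np.where((b[:,2]-b[:,0]>40)&(b[:,2]>150))[0]; d=d[(d>200)&(d<315)]; print('foot',r,d.min(),d.max(),loc([(d.min()-.5,r),(d.max()+.5,r)],fz)[:,:2].tolist())
E
```

```text
145 228 287 [[27.3, -29.2], [27.4, 34.7]]
150 228 287 [[21.9, -29.3], [22.0, 34.8]]
155 228 287 [[16.5, -29.4], [16.5, 34.9]]
160 228 287 [[11.0, -29.5], [11.1, 35.1]]
165 228 287 [[5.6, -29.6], [5.6, 35.2]]
240 141 [[ 32.  -15.8 138.6]]
257 141 [[ 32.    2.2 138.6]]
275 141 [[ 32.1  21.3 138.6]]
foot 180 222 287 [[18.1, -22.7], [18.2, 22.2]]
foot 190 222 286 [[11.1, -22.9], [11.1, 21.7]]
```

play_rows --moves '[[-1,[-0.15,0.25,3],[0,0,0]],[-1,[0,0,3],[0,0,0]],[-1,[0,0,2],[0,0,0]],[-1,[0,0,1],[0,0,0]],[-1,[0,0,0.5],[0,0,0]],[-1,[0,0,0.2],[0,0,0]],[-1,[0,0,0],[0,0,0]],[-1,[0,0,0],[0,0,0]]]'

```text
clock: 4.37
eef_pos: [0.4521, -0.1321, 0.0525]
tool_rot: [0.253, 0.968, 0.0, 0.001]
ft_force: [-0.2, -0.6, 0.1]
grip_width: 0.0242
```

play_rows --moves '[[-1,[0,0,0.12],[0,0,0]],[-1,[0,0,0.05],[0,0,0]],[-1,[0,0,0],[0,0,0]],[0,[0,0,0],[0,0,0]],[1,[0,0,0],[0,0,0]],[1,[0,0,0],[0,0,0]],[1,[0,0,0],[0,0,0]],[1,[0,0,-2],[0,0,0]],[1,[0,0,-4],[0,0,0]],[1,[0,0,-4],[0,0,0]],[1,[0,0,-4],[0,0,0]],[1,[0,0,0],[0,0,0]]]'

```text
clock: 5.37
eef_pos: [0.4559, -0.1339, 0.198]
tool_rot: [0.253, 0.967, -0.0, 0.007]
ft_force: [1.2, -0.2, 0.8]
grip_width: 0.0854
```

```bash
cat >> h.py <<'E'
S2=dict(LRp=(.621,.2516,.01),OBp=(.6248,.0976,.01),SQp=(.4492,-.1339,.01),SRp=(.4474,-.3111,.01),SR=(.598,-.110,.016),LR=(.610,-.286,.016),OB=(.463,.088,.016))
E
python3 - <<'E'
from h import *
P=pose(); im,_=snap('wrist','w3'); go(449,-134,198,60.7)
wmeas(P,im,(.4492,-.1339,.026),'foot',30);wmeas(P,im,(.4492,-.1339,.09),'knob',40)
p,R,_=P
for k,q in S2.items(): print(k,wpix(P,q).round())
E
```

```text
t 5.42 p [ 454.5 -133.5  194.6] psi 60.7 tilt [ 0.01  -0.003] j6 0.23 w 85.2 F [-0.   0.3 -0.3] -> shift [ 0.45 -0.31 -0.34] turn -0.001
foot px [234 139] [273 181] rect [ 453.3 -133.9] [46.  50.7] 59.8 circ [ 451.6 -133.4] 63.6
knob px [240 153] [264 183] rect [ 448.8 -132.7] [23.6 29.9] 60.6 circ [ 449.5 -132.6] 33.8
LRp [510. 140.]
OBp [447. 186.]
SQp [252. 155.]
SRp [140. 218.]
SR [321. 243.]
LR [216. 300.]
OB [407.  86.]
```

View pics/w3.png

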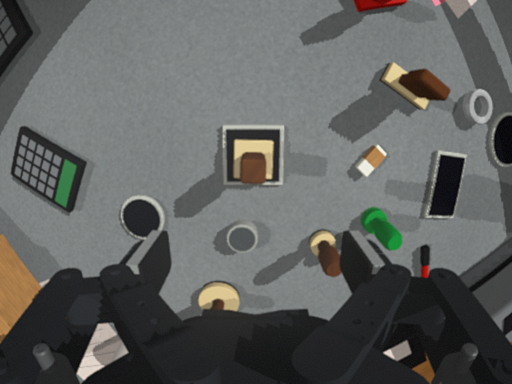

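The square stamp stands on its pad at (253,158), with felt visible on all sides and sides parallel. Next come its centring and the oblong stamp at (405,85).

```bash
python3 - <<'E'
from h import *
im=cv2.imread('pics/w3.png')[:,:,::-1].copy(); P=pose()
print(P[0],P[1][:2,2])
wmeas(P,im,S2['SQp'],'felt',36); wmeas(P,im,(.4492,-.1339,.026),'foot',30)
wmeas(P,im,S2['SRp'],'felt',30)
go(463,88,198,122)
E
```

```text
[ 0.45448865 -0.13349833  0.19460886] [ 0.01006649 -0.00297583]
felt px [227 130] [278 180] rect [ 447.3 -132.4] [63.2 62.5] 60.7 circ [ 448.3 -133.1] 85.9
foot px [234 139] [273 181] rect [ 450.7 -133. ] [45.6 50.2] 59.8 circ [ 449.  -132.5] 63.0
felt px [124 200] [158 235] rect [ 445.  -307.9] [49.9 53.1] 1.5 circ [ 445.6 -307.8] 53.4
t 5.42 p [ 454.5 -133.5  194.6] psi 60.7 tilt [ 0.01  -0.003] j6 0.23 w 85.2 F [-0.   0.3 -0.3] -> shift [10.1  19.73 -0.4 ] turn -1.07
```

```bash
python3 - <<'E'
from h import *
im=cv2.imread('pics/w3.png');P=pose();p,R,_=P
loc=lambda uv,z:np.round((wplane(P,uv,z)-p)@R*1000,1)
b=im.astype(int)
for c in(237,238,269,270): 
    d=np.where((b[:,c,2]-b[:,c,0]>35)&(b[:,c,2]>110))[0]; d=d[(d>125)&(d<190)]
    e=np.where(b[120:192,c].max(1)<62)[0]+120
    print(c,'foot',d.min(),d.max(),loc([(c,d.min()-.5),(c,d.max()+.5)],.026)[:,0],'felt',e.min(),e.max(),loc([(c,e.min()-.5),(c,e.max()+.5)],.01)[:,0], b[134:142,c,2],b[174:190,c,2])
E
```

```text
237 foot 139 177 [ 31.1 -15.5] felt 130 180 [ 40.5 -23.2] [ 47  46  44  40  69 141 206 229] [149 149 149 132  84  44  42  77 112 126 112  90  88  88  98 113]
238 foot 139 177 [ 31.1 -15.5] felt 130 180 [ 40.5 -23.2] [ 44  45  43  40  60 134 203 227] [146 146 147 131  90  48  42  76 114 124 112  88  85  90 102 121]
269 foot 140 178 [ 30.  -16.7] felt 130 180 [ 40.5 -23.2] [ 47  44  42  44  39  72 158 229] [211 225 228 226 187  96  45  94 158 191 165 105  96 117 129 131]
270 foot 140 178 [ 30.  -16.7] felt 130 180 [ 40.5 -23.2] [ 44  43  43  43  37  72 156 225] [206 223 227 223 185  96  44  87 142 177 163 105  98 118 131 132]
```

play_rows --moves '[[1,[1.68,3.29,0],[0,0,0]],[1,[1.68,3.29,0],[0,0,0]],[1,[1.68,3.29,0],[0,0,0]],[1,[1.68,3.29,0],[0,0,0]],[1,[1.68,3.29,0],[0,0,0]],[1,[1.68,3.29,0],[0,0,0]],[1,[0,0,0],[0,0,-0.119]],[1,[0,0,0],[0,0,-0.119]],[1,[0,0,0],[0,0,-0.119]],[1,[0,0,0],[0,0,-0.119]]]'

```text
clock: 6.25
eef_pos: [0.459, 0.0894, 0.1884]
tool_rot: [0.014, 1.0, -0.0, -0.001]
ft_force: [1.0, -0.7, -0.1]
grip_width: 0.0857
```

play_rows --moves '[[1,[0,0,0],[0,0,-0.119]],[1,[0,0,0],[0,0,-0.119]],[1,[0,0,0],[0,0,-0.119]],[1,[0,0,0],[0,0,-0.119]],[1,[0,0,0],[0,0,-0.119]],[1,[0,0,0],[0,0,0]],[1,[0,0,0],[0,0,0]]]'

```text
clock: 6.83
eef_pos: [0.4593, 0.0889, 0.1888]
tool_rot: [-0.274, 0.962, 0.0, -0.001]
ft_force: [0.5, 1.1, -0.0]
grip_width: 0.0857
```

```bash
python3 - <<'E'
from h import *
P=pose(); im,_=snap('wrist','w4'); go(463,88,38,122)
wmeas(P,im,S2['OB'],'foot',42);wmeas(P,im,(.463,.088,.08),'knob',40)
E
```

```text
t 6.88 p [459.4  88.9 189. ] psi 121.9 tilt [-0.001 -0.   ] j6 -0.37 w 85.2 F [ 0.  -0.2  1.5] -> shift [-0.28 -0.28 15.1 ] turn -0.002
foot px [242 139] [266 201] rect [466.3  92.2] [76.4 28.3] 32.4 circ [465.9  91.7] 79.3
knob px [247 156] [261 201] rect [461.9  89.4] [45.7 13.6] 31.5 circ [462.2  89. ] 46.9
```

View pics/w4.png

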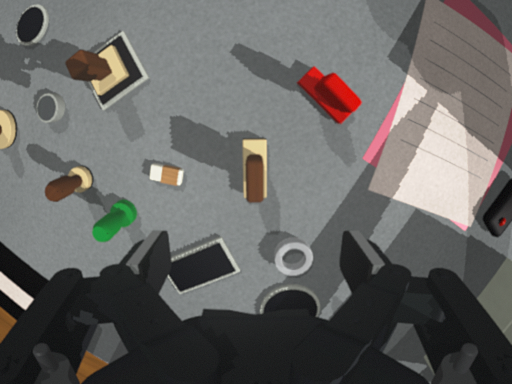

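The oblong stamp is at (255,170) with its bar along the image column, so the fingers close across its y. The fingers' sweep on both sides is free.

play_rows --moves '[[1,[-0.42,-0.1,3],[0,0,0]],[1,[0,0,4],[0,0,0]],[1,[0,0,4],[0,0,0]],[1,[0,0,2.5],[0,0,0]],[1,[0,0,1],[0,0,0]],[1,[0,0,0.5],[0,0,0]],[-1,[0,0,0],[0,0,0]],[-1,[0,0,0],[0,0,0]],[-1,[0,0,0],[0,0,0]],[-1,[0,0,0],[0,0,0]],[-1,[0,0,0],[0,0,0]],[-1,[0,0,0],[0,0,0]]]'

```text
clock: 7.88
eef_pos: [0.4649, 0.0907, 0.041]
tool_rot: [-0.276, 0.961, 0.0, 0.001]
ft_force: [-0.4, 0.1, 1.8]
grip_width: 0.0158
```

```bash
python3 -c "
from h import *
go(624.8,97.6,150,57)"
```

```text
t 7.88 p [464.9  90.7  41. ] psi 122.0 tilt [0.002 0.001] j6 -0.37 w 15.8 F [-0.4  0.1  1.8] -> shift [-13.94  -7.91 -10.86] turn 1.135
```

Lift, shift by (-13.9, -7.9), then turn 1.135 (10 rows).

play_rows --moves '[[-1,[0,0,-2],[0,0,0]],[-1,[0,0,-3],[0,0,0]],[-1,[0,0,-3],[0,0,0]],[-1,[0,0,-3],[0,0,0]],[-1,[-2.8,-1.6,0],[0,0,0]],[-1,[-2.8,-1.6,0],[0,0,0]],[-1,[-2.8,-1.6,0],[0,0,0]],[-1,[-2.8,-1.6,0],[0,0,0]],[-1,[-2.7,-1.5,0],[0,0,0]],[-1,[0,0,0],[0,0,0.1135]],[-1,[0,0,0],[0,0,0.1135]],[-1,[0,0,0],[0,0,0.1135]]]'

```text
clock: 8.88
eef_pos: [0.624, 0.0971, 0.1488]
tool_rot: [-0.106, 0.994, -0.0, -0.001]
ft_force: [0.2, -0.6, -0.7]
grip_width: 0.0159
```

play_rows --moves '[[-1,[0,0,0],[0,0,0.1135]],[-1,[0,0,0],[0,0,0.1135]],[-1,[0,0,0],[0,0,0.1135]],[-1,[0,0,0],[0,0,0.1135]],[-1,[0,0,0],[0,0,0.1135]],[-1,[0,0,0],[0,0,0.1135]],[-1,[0,0,0],[0,0,0.1135]],[-1,[0,0,0],[0,0,0]],[-1,[0,0,0],[0,0,0]]]'

```text
clock: 9.63
eef_pos: [0.6236, 0.0972, 0.1498]
tool_rot: [0.283, 0.959, -0.0, -0.0]
ft_force: [-0.4, 0.5, -0.7]
grip_width: 0.0158
```

```bash
python3 - <<'E'
from h import *
P=pose(); im,_=snap('wrist','w5'); go(624.8,97.6,51,57)
p,R,_=P
wmeas(P,im,(p[0],p[1],p[2]-.025),'foot',60); wmeas(P,im,S2['OBp'],'felt',50)
loc=lambda uv,z:np.round((wplane(P,uv,z)-p)@R*1000,1)
b=im.astype(int)
for r in range(120,230,8):
    w=np.where((b[r,:,0]-b[r,:,2]>35)&(b[r,:,0]>140))[0];w=w[(w>200)&(w<310)]
    f=np.where(b[r].max(1)<60)[0];f=f[(f>210)&(f<300)]
    print(r,'foot' ,loc([(w.min()-.5,r),(w.max()+.5,r)],p[2]-.025)[:,:2].tolist() if len(w)>5 else '','felt',loc([(f.min()-.5,r),(f.max()+.5,r)],.01)[:,:2].tolist() if len(f)>5 else '')
E
```

```text
t 9.68 p [623.6  97.2 149.8] psi 57.2 tilt [-0. -0.] j6 0.73 w 15.5 F [-0.9  0.5 -0.7] -> shift [-0.07  0.1   9.88] turn 0.003
foot px [236 151] [277 237] rect [619.6 100.9] [28.4 63.8] 57.1 circ [618.8 101.2] 67.1
felt px [237 130] [279 150] rect [598.2 117.6] [44.7 21.5] 57.3 circ [597.4 118. ] 48.7
120 foot  felt 
128 foot  felt 
136 foot  felt [[36.7, -19.6], [36.8, 26.1]]
144 foot  felt [[28.1, -18.6], [28.2, 26.2]]
152 foot [[36.6, -12.5], [36.6, 14.0]] felt 
160 foot [[31.0, -13.3], [31.0, 14.8]] felt 
168 foot [[25.4, -13.4], [25.4, 14.9]] felt 
176 foot [[19.8, -13.4], [19.8, 15.0]] felt 
184 foot [[14.0, -13.5], [14.0, 15.1]] felt 
192 foot [[8.2, -12.9], [8.2, 15.2]] felt 
200 foot [[2.3, -13.0], [2.3, 14.6]] felt 
208 foot  felt 
216 foot  felt 
224 foot  felt
```

View pics/w5.png

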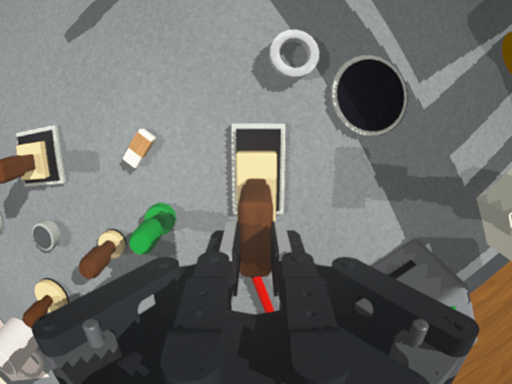

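The foot (257,~195) sits over the oblong pad (259,~168) and parallel to it. It needs about 2 mm of correction on the way down.

play_rows --moves '[[-1,[-0.25,0.22,3],[0,0,0]],[-1,[0,0,3],[0,0,0]],[-1,[0,0,2],[0,0,0]],[-1,[0,0,1],[0,0,0]],[-1,[0,0,0.5],[0,0,0]],[-1,[0,0,0.2],[0,0,0]],[-1,[0,0,0.1],[0,0,0]],[-1,[0,0,0],[0,0,0]]]'

```text
clock: 10.35
eef_pos: [0.6282, 0.0979, 0.0533]
tool_rot: [0.284, 0.959, 0.001, 0.001]
ft_force: [0.9, -0.4, -0.9]
grip_width: 0.0159
```

play_rows --moves '[[-1,[0,0,0.12],[0,0,0]],[-1,[0,0,0.06],[0,0,0]],[-1,[0,0,0],[0,0,0]]]'

```text
clock: 10.6
eef_pos: [0.6279, 0.0978, 0.0511]
tool_rot: [0.284, 0.959, 0.001, 0.001]
ft_force: [-0.7, 0.3, 0.7]
grip_width: 0.0156
```

play_rows --moves '[[-1,[0,0,0.06],[0,0,0]],[-1,[0,0,0],[0,0,0]],[0,[0,0,0],[0,0,0]],[1,[0,0,0],[0,0,0]],[1,[0,0,0],[0,0,0]],[1,[0,0,0],[0,0,0]],[1,[0,0,-2],[0,0,0]],[1,[0,0,-4],[0,0,0]],[1,[0,0,-4],[0,0,0]],[1,[0,0,-4],[0,0,0]],[1,[0,0,0],[0,0,0]],[1,[0,0,0],[0,0,0]]]'

```text
clock: 11.6
eef_pos: [0.6292, 0.098, 0.1931]
tool_rot: [0.284, 0.959, 0.002, 0.003]
ft_force: [0.1, -0.3, -1.2]
grip_width: 0.0853
```

```bash
cat >> h.py <<'E'
def edges(P,im,c,fz=.026,half=60):
    "foot and felt extents in tool axes, mm, around world point c"
    p,R,_=P; x,y=wpix(P,c).round().astype(int); b=im.astype(int)
    W=(b[...,0]-b[...,2]>35)&(b[...,0]>110); F=b.max(2)<62
    loc=lambda uv,z:(wplane(P,uv,z)-p)@R*1000
    def ext(M,z):
        m=np.zeros_like(M); m[max(0,y-half):y+half,max(0,x-half):x+half]=1; m&=M
        v,u=np.where(m); L=loc(np.c_[u,v],z)[:,:2]; return np.round(np.percentile(L,[.5,99.5],axis=0),1).tolist()
    print('foot lo/hi (x,y)',ext(W,fz),'felt',ext(F,.01))
E
python3 - <<'E'
from h import *
P=pose(); im,_=snap('wrist','w6'); go(598,-111,198,57)
edges(P,im,S2['OBp'],half=36)
wmeas(P,im,S2['OBp'],'felt',48); wmeas(P,im,(.625,.0976,.026),'foot',40)
wmeas(P,im,S2['SR'],'foot',30)
E
```

```text
t 11.65 p [627.6  97.7 190.3] psi 57.0 tilt [0.002 0.   ] j6 0.73 w 85.7 F [ 0.3 -0.4 -1.1] -> shift [ -8.89 -19.12  -0.78] turn 0.0
foot lo/hi (x,y) [[-33.0, -14.9], [38.8, 13.3]] felt [[-40.3, -24.2], [48.5, 21.2]]
felt px [235 123] [272 194] rect [626.2  99.2] [45.1 88.8] 57.5 circ [626.2  99. ] 99.2
foot px [242 132] [267 194] rect [628.9  98.7] [29.1 74.4] 57.0 circ [628.2  98.4] 77.7
foot px [108 215] [132 240] rect [ 602.  -102.6] [35.7 37. ] 12.4 circ [ 601.6 -104.6] 41.8
```

View pics/w6.png

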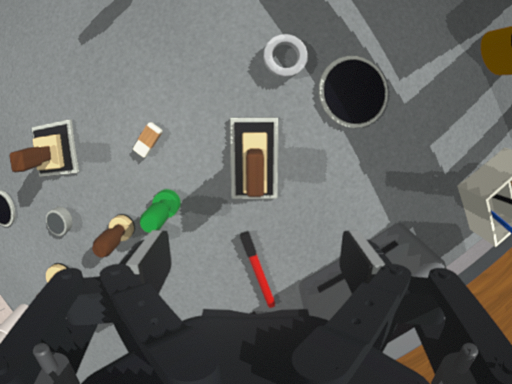

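The oblong stamp stands centred and parallel on its pad at (255,160). Next is the small round stamp at (120,228). I'll turn the fingers perpendicular to the line towards the green look-alike.

play_rows --moves '[[1,[-1.48,-3.19,0],[0,0,0]],[1,[-1.48,-3.19,0],[0,0,0]],[1,[-1.48,-3.19,0],[0,0,0]],[1,[-1.48,-3.19,0],[0,0,0]],[1,[-1.48,-3.19,0],[0,0,0]],[1,[-1.48,-3.19,0],[0,0,0]],[1,[0,0,0],[0,0,0.119]],[1,[0,0,0],[0,0,0.119]],[1,[0,0,0],[0,0,0.119]],[1,[0,0,0],[0,0,0.119]],[1,[0,0,0],[0,0,0.119]],[1,[0,0,0],[0,0,0.119]]]'

```text
clock: 12.65
eef_pos: [0.5956, -0.1111, 0.1864]
tool_rot: [0.604, 0.797, -0.001, -0.002]
ft_force: [0.1, 0.7, 0.3]
grip_width: 0.0855
```

play_rows --moves '[[1,[0,0,0],[0,0,0.119]],[1,[0,0,0],[0,0,0.119]],[1,[0,0,0],[0,0,0.119]],[1,[0,0,0],[0,0,0.119]],[1,[0,0,0],[0,0,0]],[1,[0,0,0],[0,0,0]]]'

```text
clock: 13.15
eef_pos: [0.5961, -0.111, 0.1872]
tool_rot: [0.772, 0.636, -0.001, -0.002]
ft_force: [0.0, -0.0, 0.6]
grip_width: 0.0857
```

```bash
python3 - <<'E'
from h import *
P=pose(); im,_=snap('wrist','w7'); go(598,-110,38,-11)
wmeas(P,im,(.598,-.110,.016),'foot',30);wmeas(P,im,(.598,-.110,.075),'knob',35)
E
```

```text
t 13.2 p [ 596.3 -111.1  187.7] psi -11.0 tilt [-0.003  0.001] j6 1.58 w 85.1 F [-0.2 -0.6  1. ] -> shift [ 0.14  0.19 14.97] turn -0.0
foot px [247 146] [276 168] rect [ 603.7 -102.1] [24.7 35.1] 88.1 circ [ 603.6 -107.5] 36.3
knob px [250 156] [274 184] rect [ 603.6 -106.8] [28.3 23.8] 79.2 circ [ 603.6 -106.6] 29.0
```

View pics/w7.png

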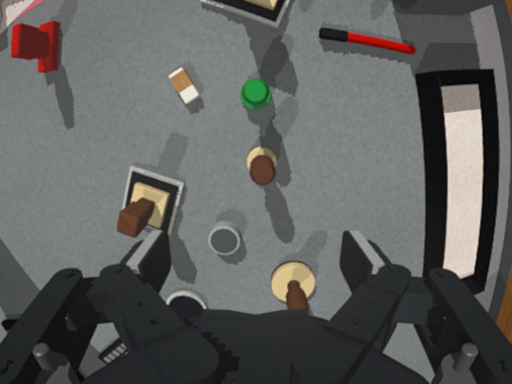

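The small round stamp is at (262,160), and the green look-alike (256,93) lies along tool x, clear of the fingers.

play_rows --moves '[[1,[0.52,0.64,2],[0,0,0]],[1,[0,0,4],[0,0,0]],[1,[0,0,4],[0,0,0]],[1,[0,0,3.4],[0,0,0]],[1,[0,0,1],[0,0,0]],[1,[0,0,0.5],[0,0,0]],[-1,[0,0,0],[0,0,0]],[-1,[0,0,0],[0,0,0]],[-1,[0,0,0],[0,0,0]],[-1,[0,0,0],[0,0,0]],[-1,[0,0,0],[0,0,0]],[-1,[0,0,0],[0,0,0]]]'

```text
clock: 14.2
eef_pos: [0.6056, -0.1075, 0.0424]
tool_rot: [0.773, 0.635, 0.001, 0.001]
ft_force: [-1.8, -0.8, 3.4]
grip_width: 0.019
```

```bash
python3 -c "
from h import *
go(447.4,-310.5,150,-11)"
```

```text
t 14.2 p [ 605.6 -107.5   42.4] psi -11.2 tilt [ 0.003 -0.001] j6 1.59 w 19.0 F [-1.8 -0.8  3.4] -> shift [-22.98 -11.56 -10.8 ] turn -0.003
```

Width is 19.0 mm on a 27 mm knob, while the other grips read only about 2 mm under. I'll lift a little and check before carrying it.

play_rows --moves '[[-1,[0,0,-0.5],[0,0,0]],[-1,[0,0,-1],[0,0,0]],[-1,[0,0,-1.5],[0,0,0]],[-1,[0,0,0],[0,0,0]]]'

```text
clock: 14.53
eef_pos: [0.6068, -0.1077, 0.074]
tool_rot: [0.773, 0.635, 0.002, 0.002]
ft_force: [0.3, -0.2, 0.5]
grip_width: 0.0194
```

```bash
python3 - <<'E'
from h import *
P=pose(); im,_=snap('wrist','w8'); go(605.6,-107.5,150,-11)
s,_=snap('side','s8')
a=cv2.resize(im[130:290,180:340],(400,400)); x,y=316,205; b=cv2.resize(s[y-50:y+50,x-50:x+50],(400,400))
cv2.imwrite('pics/c8.png',np.hstack([a,b])[:,:,::-1])
E
```

```text
t 14.58 p [ 606.4 -107.7   72.7] psi -11.2 tilt [ 0.005 -0.001] j6 1.59 w 19.5 F [ 0.4  0.2 -0.7] -> shift [ 0.   -0.04 -7.73] turn -0.003
```

View pics/c8.png

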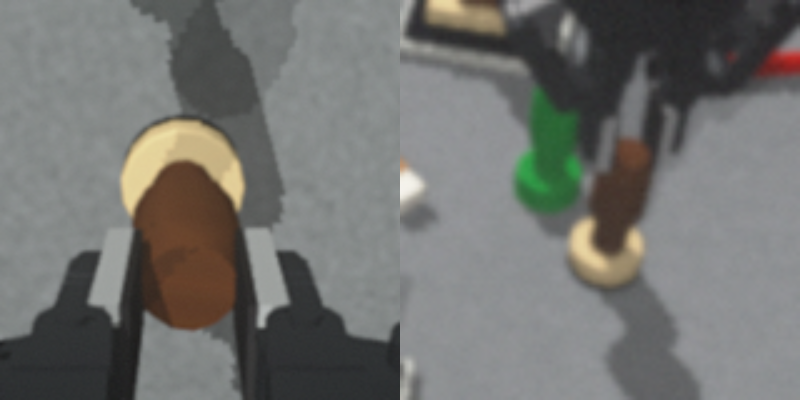

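The stamp is held upright and clear of the desk: foot at (182,180) in the left crop, and the side crop shows the same. The low reading is just soft pads on a round knob. Carry it to its pad.

play_rows --moves '[[-1,[0,0,-2.5],[0,0,0]],[-1,[0,0,-2.6],[0,0,0]],[-1,[0,0,-2.6],[0,0,0]],[-1,[-2.87,-1.46,0],[0,0,0]],[-1,[-2.87,-1.46,0],[0,0,0]],[-1,[-2.87,-1.46,0],[0,0,0]],[-1,[-2.87,-1.46,0],[0,0,0]],[-1,[-2.87,-1.46,0],[0,0,0]],[-1,[-2.87,-1.46,0],[0,0,0]],[-1,[-2.87,-1.46,0],[0,0,0]],[-1,[-2.87,-1.46,0],[0,0,0]]]'

```text
clock: 15.55
eef_pos: [0.4439, -0.3107, 0.1466]
tool_rot: [0.773, 0.635, -0.0, -0.001]
ft_force: [0.5, -0.8, -0.4]
grip_width: 0.0192
```

play_rows --moves '[[-1,[0,0,0],[0,0,0]],[-1,[0,0,0],[0,0,0]],[-1,[0,0,0],[0,0,0]]]'

```text
clock: 15.8
eef_pos: [0.4452, -0.3097, 0.1468]
tool_rot: [0.773, 0.635, 0.0, -0.001]
ft_force: [-0.0, 0.0, -0.3]
grip_width: 0.0187
```

```bash
cat >> h.py <<'E'
def circ_edge(P,im,c,kind,z,half,dia,lo=True):
    "round edge fit: centre in tool axes from +x side limb and y extents"
    p,R,_=P; x,y=wpix(P,c).round().astype(int); b=im.astype(int)
    M=((b[...,0]-b[...,2]>35)&(b[...,0]>140)) if kind=='foot' else b.max(2)<62
    m=np.zeros(M.shape,np.uint8); m[max(0,y-half):y+half,max(0,x-half):x+half]=1; m&=M.astype(np.uint8)
    m=cv2.morphologyEx(m,cv2.MORPH_OPEN,np.ones((3,3)));k,_=cv2.findContours(m,0,cv2.CHAIN_APPROX_NONE);k=max(k,key=cv2.contourArea)[:,0]
    L=((wplane(P,k,z)-p)@R*1000)[:,:2]
    L=L[L[:,0]>np.percentile(L[:,0],97)-dia*.4]      # the limb on the camera side
    from scipy.optimize import least_squares
    s=least_squares(lambda q:np.hypot(*(L-q[:2]).T)-q[2],[L[:,0].max()-dia/2,L[:,1].mean(),dia/2],loss='soft_l1')
    print(kind,'px',k.min(0),k.max(0),'fit centre tool xy',s.x[:2].round(1),'dia',round(2*s.x[2],1),'rms',round(np.sqrt(np.mean(s.fun**2)),2),'xmax',L[:,0].max().round(1),'->ctr x',(L[:,0].max()-dia/2).round(1))
E
python3 - <<'E'
from h import *
P=pose(); im,_=snap('wrist','w9'); go(447.4,-310.5,51,-11)
p=P[0]; f=(p[0],p[1],p[2]-.025)
circ_edge(P,im,f,'foot',p[2]-.025,50,36); circ_edge(P,im,S2['SRp'],'felt',.01,36,56)
print(wpix(P,S2['SRp']),wpix(P,f))
E
```

```text
t 15.85 p [ 445.7 -309.3  146.9] psi -11.1 tilt [-0.     0.001] j6 1.16 w 19.0 F [-0.   1.   0.1] -> shift [-0.09  0.2   9.59] turn -0.002
foot px [228 178] [277 215] fit centre tool xy [ 1.3 -2. ] dia 32.5 rms 4.97 xmax 18.4 ->ctr x 0.4
felt px [234 146] [283 187] fit centre tool xy [0.3 3.8] dia 51.7 rms 0.31 xmax 26.4 ->ctr x -1.6
[257.21183042 171.41275066] [254.99413843 203.20251021]
```

View pics/w9.png

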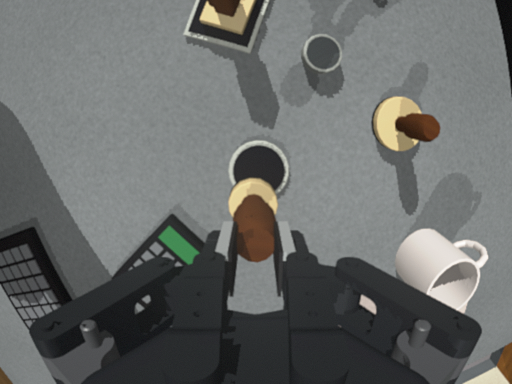

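The small round pad is at (258,168) and the foot at (253,200). Correct by about 5 mm in tool y and lower.

play_rows --moves '[[-1,[-0.15,0.5,3],[0,0,0]],[-1,[0,0,3],[0,0,0]],[-1,[0,0,2],[0,0,0]],[-1,[0,0,0.8],[0,0,0]],[-1,[0,0,0.4],[0,0,0]],[-1,[0,0,0.1],[0,0,0]],[-1,[0,0,0],[0,0,0]],[-1,[0,0,0],[0,0,0]]]'

```text
clock: 16.52
eef_pos: [0.4514, -0.3129, 0.0559]
tool_rot: [0.772, 0.635, 0.0, 0.001]
ft_force: [-0.4, -0.8, -0.4]
grip_width: 0.0193
```

play_rows --moves '[[-1,[0,0,0.2],[0,0,0]],[-1,[0,0,0.12],[0,0,0]],[-1,[0,0,0],[0,0,0]],[-1,[0,0,0],[0,0,0]]]'

```text
clock: 16.85
eef_pos: [0.4508, -0.313, 0.0523]
tool_rot: [0.773, 0.635, 0.0, 0.001]
ft_force: [-0.5, -0.1, 4.9]
grip_width: 0.0192
```

Contact is at 4.9 N, so release and rise.

play_rows --moves '[[0,[0,0,0],[0,0,0]],[1,[0,0,0],[0,0,0]],[1,[0,0,0],[0,0,0]],[1,[0,0,0],[0,0,0]],[1,[0,0,-2],[0,0,0]],[1,[0,0,-4],[0,0,0]],[1,[0,0,-4],[0,0,0]],[1,[0,0,-4],[0,0,0]],[1,[0,0,0],[0,0,0]],[1,[0,0,0],[0,0,0]]]'

```text
clock: 17.68
eef_pos: [0.4519, -0.3136, 0.1943]
tool_rot: [0.773, 0.635, 0.001, 0.003]
ft_force: [0.0, 1.5, -1.2]
grip_width: 0.0853
```

```bash
python3 - <<'E'
from h import *
P=pose(); im,_=snap('wrist','w10'); go(610,-286,190,-11)
circ_edge(P,im,S2['SRp'],'foot',.026,30,36); circ_edge(P,im,S2['SRp'],'felt',.01,34,56)
wmeas(P,im,S2['LR'],'foot',40)
E
```

```text
t 17.73 p [ 450.6 -312.7  191.9] psi -11.2 tilt [ 0.002 -0.001] j6 1.16 w 85.1 F [-0.  -0.8 -1.2] -> shift [ 5.71 15.12  0.21] turn -0.003
foot px [237 150] [266 170] fit centre tool xy [-0.  -4.5] dia 32.9 rms 4.37 xmax 17.7 ->ctr x -0.3
felt px [230 139] [273 174] fit centre tool xy [ 3.2 -4.7] dia 50.4 rms 5.85 xmax 29.0 ->ctr x 1.0
foot px [353  94] [396 142] rect [ 610.8 -284.6] [62.  58.9] 74.7 circ [ 613.2 -285.7] 64.7
```

The small round stamp is centred: foot and felt both span about column 251.5, and about 1 mm off in x. On to the large round stamp.

play_rows --moves '[[1,[1.45,3.82,0],[0,0,0]],[1,[1.45,3.82,0],[0,0,0]],[1,[1.45,3.82,0],[0,0,0]],[1,[1.45,3.82,0],[0,0,0]],[1,[0,0,0],[0,0,0]],[1,[0,0,0],[0,0,0]],[1,[0,0,0],[0,0,0]]]'

```text
clock: 18.32
eef_pos: [0.6099, -0.2845, 0.1881]
tool_rot: [0.772, 0.635, -0.001, -0.002]
ft_force: [-0.8, -0.1, -0.3]
grip_width: 0.0857
```

```bash
python3 - <<'E'
from h import *
P=pose(); im,_=snap('wrist','w11'); go(611.5,-285.5,38.5,-11)
wmeas(P,im,(.6115,-.2855,.016),'foot',42);wmeas(P,im,(.6115,-.2855,.075),'knob',35)
circ_edge(P,im,(.6115,-.2855,.016),'foot',.016,42,62)
E
```

```text
t 18.37 p [ 609.7 -284.9  189.6] psi -11.2 tilt [-0.003  0.001] j6 1.33 w 85.3 F [0.  0.6 1.2] -> shift [-0.03  0.25 15.11] turn -0.003
foot px [235 138] [286 190] rect [ 615.6 -285.6] [63.2 61. ] 79.0 circ [ 615.3 -285.5] 63.7
knob px [250 159] [272 186] rect [ 615.9 -282.7] [27.5 22. ] 79.0 circ [ 616.5 -283. ] 28.4
foot px [235 139] [286 188] fit centre tool xy [0.1 6.4] dia 59.8 rms 8.96 xmax 30.3 ->ctr x -0.7
```

View pics/w11.png

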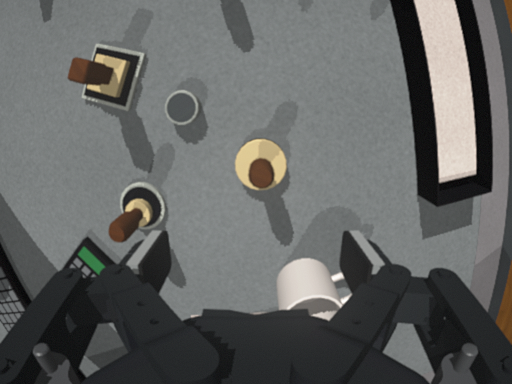

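The large round stamp is at (261,165) and the fingers are clear of the mug. The small round stamp is also seen standing on its pad at (140,207).

play_rows --moves '[[1,[0.05,0.58,2.2],[0,0,0]],[1,[0,0,4],[0,0,0]],[1,[0,0,4],[0,0,0]],[1,[0,0,3.4],[0,0,0]],[1,[0,0,1],[0,0,0]],[1,[0,0,0.5],[0,0,0]],[-1,[0,0,0],[0,0,0]],[-1,[0,0,0],[0,0,0]],[-1,[0,0,0],[0,0,0]],[-1,[0,0,0],[0,0,0]],[-1,[0,0,0],[0,0,0]],[-1,[0,0,0],[0,0,0]]]'

```text
clock: 19.37
eef_pos: [0.617, -0.2861, 0.0429]
tool_rot: [0.773, 0.635, -0.0, 0.001]
ft_force: [-0.4, 0.1, 4.1]
grip_width: 0.0184
```

```bash
python3 -c "
from h import *
go(622,251.6,152,-11)"
```

```text
t 19.37 p [ 617.  -286.1   42.9] psi -11.2 tilt [ 0.001 -0.001] j6 1.33 w 18.4 F [-0.4  0.1  4.1] -> shift [ 52.84  -9.92 -10.98] turn -0.003
```

play_rows --moves '[[-1,[0,0,-2],[0,0,0]],[-1,[0,0,-3.6],[0,0,0]],[-1,[0,0,-3.7],[0,0,0]],[-1,[0,0,-3.7],[0,0,0]],[-1,[3.77,-0.71,0],[0,0,0]],[-1,[3.77,-0.71,0],[0,0,0]],[-1,[3.77,-0.71,0],[0,0,0]],[-1,[3.77,-0.71,0],[0,0,0]],[-1,[3.77,-0.71,0],[0,0,0]],[-1,[3.77,-0.71,0],[0,0,0]],[-1,[3.77,-0.71,0],[0,0,0]],[-1,[3.77,-0.71,0],[0,0,0]]]'

```text
clock: 20.37
eef_pos: [0.6196, 0.0231, 0.1709]
tool_rot: [0.773, 0.635, 0.0, 0.0]
ft_force: [0.6, 0.0, -1.2]
grip_width: 0.0184
```

play_rows --moves '[[-1,[3.77,-0.71,0],[0,0,0]],[-1,[3.77,-0.71,0],[0,0,0]],[-1,[3.77,-0.71,0],[0,0,0]],[-1,[3.77,-0.71,0],[0,0,0]],[-1,[3.77,-0.71,0],[0,0,0]],[-1,[3.77,-0.71,0],[0,0,0]],[-1,[0,0,0],[0,0,0]],[-1,[0,0,0],[0,0,0]],[-1,[0,0,0],[0,0,0]]]'

```text
clock: 21.12
eef_pos: [0.6216, 0.2514, 0.1702]
tool_rot: [0.772, 0.635, -0.0, 0.0]
ft_force: [-1.0, 0.1, -0.9]
grip_width: 0.0185
```

```bash
python3 - <<'E'
from h import *
P=pose(); im,_=snap('wrist','w12'); go(621.5,251.6,53,-11)
p=P[0]; f=(p[0],p[1],p[2]-.026)
circ_edge(P,im,f,'foot',p[2]-.026,55,62); circ_edge(P,im,S2['LRp'],'felt',.01,45,82)
print(wpix(P,S2['LRp']),wpix(P,f))
E
```

```text
t 21.17 p [621.8 250.5 170.3] psi -11.2 tilt [ 0.    -0.001] j6 2.15 w 18.4 F [ 0.1 -0.  -0.2] -> shift [ 0.11 -0.05 11.73] turn -0.004
foot px [214 157] [299 225] fit centre tool xy [3. 1.] dia 59.1 rms 6.66 xmax 33.0 ->ctr x 2.0
felt px [221 131] [288 166] fit centre tool xy [ 1.8 -0.4] dia 75.8 rms 12.46 xmax 40.6 ->ctr x -0.4
[254.33412622 166.07277878] [254.96309924 202.71214953]
```

View pics/w12.png

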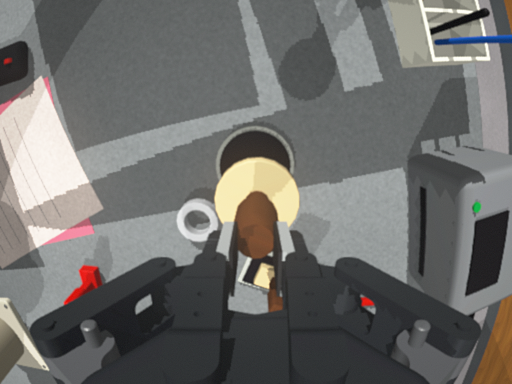

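The large foot (257,198) sits over its pad (255,165). It needs about 2 mm of correction; lower it.

play_rows --moves '[[-1,[-0.2,-0.12,3],[0,0,0]],[-1,[0,0,4],[0,0,0]],[-1,[0,0,3],[0,0,0]],[-1,[0,0,1],[0,0,0]],[-1,[0,0,0.4],[0,0,0]],[-1,[0,0,0.1],[0,0,0]],[-1,[0,0,0],[0,0,0]],[-1,[0,0,0],[0,0,0]]]'

```text
clock: 21.83
eef_pos: [0.6222, 0.25, 0.058]
tool_rot: [0.773, 0.635, 0.002, 0.001]
ft_force: [-0.2, 0.0, -0.8]
grip_width: 0.0182
```

play_rows --moves '[[-1,[0,0,0.3],[0,0,0]],[-1,[0,0,0.15],[0,0,0]],[-1,[0,0,0.05],[0,0,0]],[-1,[0,0,0],[0,0,0]],[-1,[0,0,0],[0,0,0]]]'

```text
clock: 22.25
eef_pos: [0.6227, 0.2507, 0.0533]
tool_rot: [0.773, 0.635, 0.003, 0.001]
ft_force: [0.7, 0.4, 5.6]
grip_width: 0.0183
```

Contact at 5.6 N; release, rise and take the check pictures.

play_rows --moves '[[0,[0,0,0],[0,0,0]],[1,[0,0,0],[0,0,0]],[1,[0,0,0],[0,0,0]],[1,[0,0,0],[0,0,0]],[1,[0,0,-2],[0,0,0]],[1,[0,0,-4],[0,0,0]],[1,[0,0,-4],[0,0,0]],[1,[0,0,-4],[0,0,0]],[1,[0,0,0],[0,0,0]],[1,[0,0,0],[0,0,0]],[1,[0,0,0],[0,0,0]]]'

```text
clock: 23.17
eef_pos: [0.6201, 0.2495, 0.1899]
tool_rot: [0.773, 0.635, -0.0, -0.0]
ft_force: [-0.4, 1.0, -0.3]
grip_width: 0.0854
```

```bash
python3 - <<'E'
from h import *
P=pose(); im,_=snap('wrist','w13'); go(621.5,251.6,200,-11)
circ_edge(P,im,S2['LRp'],'foot',.026,40,62); circ_edge(P,im,S2['LRp'],'felt',.01,45,82)
s,_=snap('side','s13'); t,_=snap('top','t13')
a=cv2.resize(im[95:255,160:330],(400,376)); 
b=cv2.resize(s[80:384,150:410],None,fx=1,fy=1); b=cv2.resize(b,(400,376))
cv2.imwrite('pics/c13.png',np.hstack([a,b])[:,:,::-1])
t0=cv2.imread('pics/top0.png')
for n,(x,y,r) in dict(tape=(188,173,12),tin=(338,176,12),green=(274,146,12),red=(216,248,18)).items():
    print(n,np.abs(t[y-r:y+r,x-r:x+r,::-1].astype(int)-t0[y-r:y+r,x-r:x+r]).mean().round(1))
E
```

```text
t 23.22 p [619.4 249.3 188.6] psi -11.2 tilt [-0.003 -0.001] j6 2.15 w 85.2 F [ 0.1 -0.2 -0.7] -> shift [ 0.27  0.16 -1.14] turn -0.003
foot px [233 139] [257 189] fit centre tool xy [18.3 -9.6] dia 24.5 rms 2.79 xmax 31.1 ->ctr x 0.1
felt px [223 128] [288 190] fit centre tool xy [2.5 0.8] dia 76.9 rms 4.99 xmax 42.7 ->ctr x 1.7
tape 7.0
tin 7.7
green 18.4
red 7.5
```

View pics/c13.png

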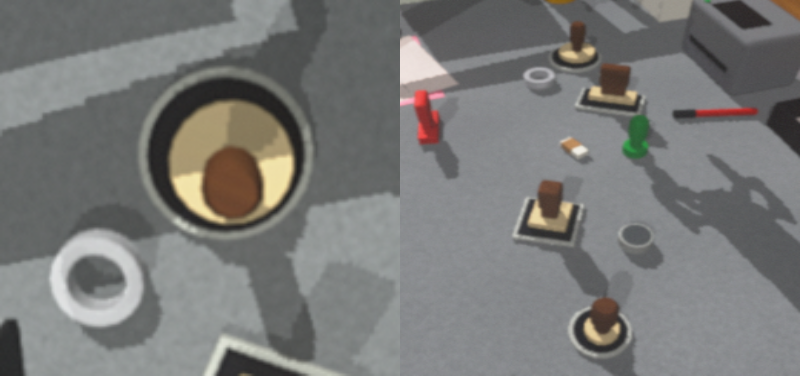

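Everything stands on its pad, and all the bystanders look unmoved in the side view. The large round stamp looks about 3 mm off to the right in the crop (foot centre 232, felt 226), so I'll measure that properly.

```bash
python3 - <<'E'
from h import *
P=pose();p,R,_=P
im=cv2.imread('pics/w13.png').astype(int)
B,G,Rr=im[...,0],im[...,1],im[...,2]
def fit(M,z,n):
    m=np.zeros(M.shape,np.uint8);cv2.circle(m,(256,160),36,1,-1);m&=M.astype(np.uint8);m=cv2.morphologyEx(m,cv2.MORPH_OPEN,np.ones((3,3)))
    k,_=cv2.findContours(m,0,cv2.CHAIN_APPROX_NONE);k=np.vstack(k)[:,0]; k=cv2.convexHull(k)[:,0]
    L=((wplane(P,k,z)-p)@R*1000)[:,:2].astype(np.float32); c,r=cv2.minEnclosingCircle(L); e=cv2.fitEllipse(L)
    print(n,k.min(0),k.max(0),'circ',np.round(c,1),round(2*r,1),'ell',np.round(e[0],1),np.round(e[1],1))
warm=(Rr-B>22)
fit(warm,.026,'foot'); fit((im.max(2)<55)&~warm,.01,'felt')
E
```

```text
foot [232 138] [284 190] circ [2.1 3.3] 63.3 ell [2.1 3.4] [62.3 62.7]
felt [223 129] [288 187] circ [3.3 0.8] 79.2 ell [3.5 0.7] [77.8 78.8]
```

The offset is 2.9 mm, leaving at least 7 mm of felt around the foot, so regrasping isn't worth the risk. Handing in.

```bash
python3 -c "
from workcell import bot
print(bot.job_done())"
```

```text
the job is handed in; nothing more can be done
None
```

All four stamps are standing free and upright on their matching pads, and I handed the job in at about 23 s with the open gripper clear above.

| Stamp | Foot against felt centre | Alignment with pad |
|---|---|---|
| Square | about 1–2 mm off | within about 2° |
| Oblong | about 1.5 mm off | within about 1° |
| Small round | about 1 mm off | not needed |
| Large round | about 3 mm off (largest) | not needed |

- **Large round:** I left this offset because at least 7 mm of felt still shows all round its foot.
- **Bystanders and look-alikes:** In the last side view the tape roll, clip tin and both look-alikes look unmoved. The top-view comparison changed more at the green look-alike (18 against about 7 elsewhere). I put that down to a shadow, because its side-view position is unchanged.
- **Disagreements:** The overhead and side cameras differed from the wrist camera by 2–3 mm on some pads, and I went by the wrist view. The gripper read about 19 mm on the 27 mm round knobs. After a short lift the small round stamp was held upright; I carried the large one on the same reading.

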